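# Third hand for a pail lid: close the boards up against the fence and hold

## Robot

A 7-joint arm with a two-finger parallel gripper is mounted at the origin on the work surface. World frame = base frame: x ahead of the robot, y to its left, z up, the work surface at z = 0. Lengths are in m, angles in rad, forces in N, time in s.
With the tool pointing down it reaches from about 0.425 to 0.825 m from the base axis. Payload 3.6 kg.
Tool frame: the origin (TCP) lies at the very end of the fingers, on their centre line; the grasp point (between the pads) lies 19 mm behind it; z points along the fingers, y is the direction in which the jaws open and shut (so a half turn about z gives the same grasp; the last joint's range is limited). The gripper opens to 93 mm and grips with 3 to 60 N. Pads are 15 mm wide; open, the fingers measure 128 mm over their backs; the gripper's body (75 mm by 188 mm) begins 65 mm behind the grasp point.
Start: joints at [-0.026, 0.615, -0.013, 1.423, 0.008, 1.103, -0.04], TCP at [0.65, 0, 0.186] pointing down, gripper open.
Joint ranges: [-3.12, 3.12], [-0.3, 2.06], [-1.34, 1.32], [0.26, 2.42], [-1.36, 4.5], [0.01, 1.98], [-2.84, 2.84]. Speed limits (rad/s): [2.79, 2.79, 3.14, 3.14, 3.14, 3.14, 3.14].

## Interface

Orientations are given as a unit quaternion [w, x, y, z].
In Python, from plant import manip, imaging gives the robot as it stands.
- The arm moves only by the tool jog_arm, never from a script. Its argument "increments" is a list that holds one entry, the list of rows, each a list of 4 numbers: the shift along the tool's x, y, z in m, then the turn about the tool's z in rad. In form: [[[tx, ty, tz, spin], ...]]. A call has 1 to 5 rows; each row shifts and turns the commanded pose from where the row before left it, along the tool's axes as they then stand; what a row does not reach is not made up. A row lasts 1/8 s, in which the tool goes at most 62.5 mm and 10.7 degrees, less where a joint would pass 70% of its speed; a pose out of reach is approached as far as the arm can. A call is refused whole if a number of a shift passes 0.0625 or a number of a turn 0.188, either way. A call with a gripper value outside its range is refused whole. "jaw" is the finger opening in m, from 0 to 0.093, set as the call begins (left out, the last holds). The fingers move at their own pace and stop on an object; "squeeze" is the grip in N (left out, the last holds). Time passes only in rows, so rows that do not move let the fingers close. It gives the time, the measured TCP pose, the force and the opening at its end, in the units of the state.
- manip.get_state(): the state, without advancing time (a new reading comes with each control period).
- imaging.capture(name): name is "scene" or "side" or "wrist"; returns (picture, depth): 480x640x3 uint8, blue, green, red; 480x640 float32, m along the optical axis (not along the pixel's ray), 0 where there is no reading.
- imaging.camera_info(name): a dict with "vertical_fov" (degrees; the focal length in pixels is half the picture's height over the tangent of half this angle, whatever the lens; pixels are square), "cx", "cy" (the principal point, pixels), "dist" ([k1, k2, p1, p2, k3] as OpenCV has them; the pictures are not rectified), "R" (3x3) and "t" (3): a world point X has camera coordinates R X + t. Camera axes: x right, y down, z forward; pixel columns grow to the right and rows downward; lengths in m; the calibration is good to about 2 mm. A picture is of the moment at which its call begins: read the wrist's pose just before it. camera_info takes no time and is no camera call; for the wrist camera it gives the pose at the moment of the call.
- manip.job_done(): hands the job in, once; it reports no verdict.
The state is a dict: "clock": time; "joint_pos": joint angles; "qd": joint speeds; "joint_torque": joint torques, N m; "tool_pos": TCP position; "tcp_rot": TCP orientation; "force": force on the tool from outside, world axes, zero at the start; "moment": the same for the moment, N m; "grip_width": finger opening in m.
Only numpy, scipy, OpenCV 4.12 (cv2) and the standard library are available. Lean on these libraries where they do the work, as an engineer would, in place of code of your own. Each camera call takes 0.05 s, during which the arm holds its last target. There are 200 camera calls.

## Task

Be my third hand for this pail lid: the third board lies on the bench the wrong way round, so pick it up, turn it and lay it flat in the assembly jig next to the other two, planed edge towards them, bark edge away from them, its ends in line with theirs. Then push with the fingertips on its bark edge, without ramming it, until all three boards are closed up tight against the fence, and finish while still holding a steady push of about 12 newtons, so that I can screw the battens on. Leave the offcut, the screw tin and the bit box where they are.

Things in the scene. Friction and masses are not known exactly. Their poses are not given: they have to be found in the camera images.
- jig: assembly jig fixed to the bench: base 360 (x) by 270 (y) by 12 mm thick, its waxed grey melamine top slippery (friction about 0.15). Origin: centre of its underside, on the bench. Its x axis points to the fence across its far part, within 0.35 rad of straight ahead of the robot; y runs along the fence. Two pale boards lie on it side by side along the fence; its near half is free
- fence: the dark wooden fence of the jig, fixed: 24 mm thick, 270 mm long, 34 mm high above the jig's top. Origin: middle of the foot of its face towards the boards, on the jig's top, 125 mm ahead of the jig's origin along the jig's x; same axes as the jig. Rigid
- board_a_center (a point): centre of the first board (loose, pale spruce, 60 mm in x by 200 mm long in y by 18 mm thick, about 110 g), 9 mm above the jig's top; it lies flat along the fence with a gap of 1 to 5 mm. Axes nearly those of the jig
- board_a: the first board; origin at the centre of its underside, axes as its centre point
- board_b_center (a point): centre of the second board, same size as the first and loose too, on the robot's side of it with a gap of 1 to 8 mm. Axes nearly those of the jig (x towards the fence)
- board_b: the second board; origin at the centre of its underside, axes as its centre point
- board_c_center (a point): centre (half-way up) of the third board, the one to place: pale spruce, 60 mm wide in its x by 200 mm long in its y by 18 mm thick, 80 to 150 g. Its x axis points from the bark edge (a dark strip 10 to 17 mm wide as seen from above) to the clean planed edge; z up. It starts flat on the bench left or right of the jig, turned the wrong way; it can be gripped from above across its 60 mm width
- board_c: the third board; origin at the centre of its underside, axes as its centre point
- planed_edge (a point): middle of the third board's planed long edge face: 30 mm from its centre along its +x
- bark_edge (a point): middle of the third board's dark bark edge face, where it is to be pushed: 30 mm from its centre along its -x; the face is upright, 18 mm high, and solid
- offcut: bystander: brown knotty offcut 70 by 130 by 22 mm, flat on the bench on the other side of the jig; origin under its centre
- screw_tin: bystander: round aluminium tin of brass screws, 88 mm across, 30 mm high, on the bench left of the jig's far corner; origin under its centre
- bit_box: bystander: small black and orange driver-bit box 60 by 80 by 27 mm, on the bench right of the jig's far corner; origin under its centre
Not all that is in view belongs to the job. What is shaped like the board_c but turquoise is not meant.

How it is judged:
By the outcome, as a careful person would: the job done as asked, in the order asked, and still so for the second after the job is handed in, while the arm keeps its last pose, push and grip.
It also fails if it takes over 64 s, if anything falls off the work surface, if the arm or the gripper's body presses on something with over 40 N, if the wrist force passes 120 N, or if a joint passes its speed limit or range.

## Working session

There is one attempt and no reset: what is moved stays moved. The work goes in short steps, Python scripts to look and compute and a tool call to move; the robot and the scene stay as the last step left them, time stands still between calls to the robot, and variables do not carry over. Pictures are saved under pics/ and viewed, about 8 in all and at most 12, crops included, and the job is handed in when it is done.

Besides the shell and the picture viewer there is one more tool, called after "Call:" by a JSON object that holds its "op" and its "data", one argument or row to a line. jog_arm: Moves the arm, as the interface text tells. Its arguments: {"type":"object","properties":{"increments":{"type":"array","items":{"type":"array","items":{"type":"array","items":{"type":"number"}}}},"jaw":{"type":"number"},"squeeze":{"type":"number"}},"required":["increments"]}

```bash
mkdir -p pics; ls; cat > h.py <<'E'
import numpy as np, cv2
from plant import manip, imaging
def K(i):
    f=240/np.tan(np.radians(i["vertical_fov"])/2)
    return np.array([[f,0,i["cx"]],[0,f,i["cy"]],[0,0,1.]])
def cast(i,px,z):
    "pixels -> world points on plane z"
    n=cv2.undistortPoints(np.array(px,float).reshape(-1,1,2),K(i),np.array(i["dist"])).reshape(-1,2)
    R=np.array(i["R"]);t=np.array(i["t"]).ravel()
    d=np.c_[n,np.ones(len(n))]@R; c=-R.T@t
    return c+d*((z-c[2])/d[:,2])[:,None]
def proj(i,X):
    R=np.array(i["R"]);t=np.array(i["t"],float).ravel()
    return cv2.projectPoints(np.array(X,float).reshape(-1,1,3),cv2.Rodrigues(R)[0],t,K(i),np.array(i["dist"]))[0].reshape(-1,2)
E
python3 - <<'E'
from h import *
print(manip.get_state())
for n in ("scene","side"):
    i=imaging.camera_info(n); p,d=imaging.capture(n); cv2.imwrite(f"pics/{n}0.png",p); np.savez(f"{n}0.npz",p=p,d=d)
    R=np.array(i["R"]);print(n,i["vertical_fov"],i["dist"],-R.T@np.array(i["t"]).ravel(), R[2])
E
```

```text
pics
{'clock': 0.0, 'joint_pos': array([-0.02651287,  0.61588806, -0.01259273,  1.42484521,  0.00811801,
        1.10340797, -0.04037152]), 'qd': array([ 7.69482614e-04,  1.17405968e-03,  1.60951865e-03, -4.21239064e-05,
       -4.66391166e-05,  5.56863212e-04, -9.68442427e-04]), 'joint_torque': array([ 5.37042069e-04, -4.58937871e+01,  2.08912762e-01, -1.65743172e+01,
       -6.11085235e-02,  2.03703978e-02,  2.53581929e-04]), 'tool_pos': array([ 6.49145616e-01, -2.45671508e-06,  1.84419369e-01]), 'tcp_rot': array([-0.00086004,  0.70707218,  0.70714028, -0.00090574]), 'force': array([-0.17157778,  0.25569783,  1.4967719 ]), 'moment': array([-0.00473471, -0.03668605, -0.04296827]), 'grip_width': 0.0930531747751699}
scene 55.87293686952441 [0.0149419 0.        0.        0.        0.       ] [ 0.89054153 -0.58882445  0.81202196] [-0.40619369  0.5538519  -0.72681137]
side 50.553606318694754 [-0.06462721  0.          0.          0.          0.        ] [ 0.30486894 -0.87997637  0.60147459] [ 0.16393515  0.83684259 -0.52232151]
```

View pics/scene0.png

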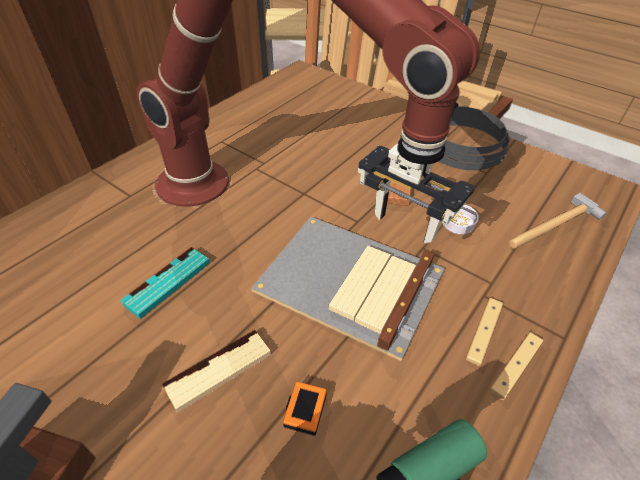

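View pics/side0.png

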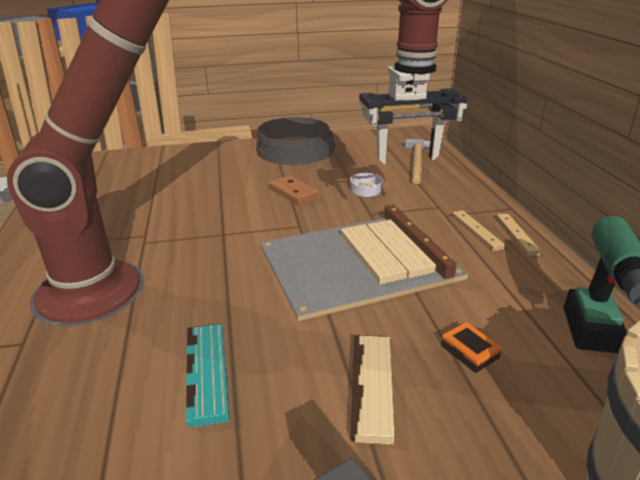

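Candidates: a turquoise board at scene (167,280) and a pale spruce one with a dark strip at scene (218,370). The pale one fits "pale spruce, dark bark strip", and turquoise is excluded. I'll measure it and confirm in a crop.

```bash
cat >> h.py <<'E'
def cloud(i,d):
    v,u=np.mgrid[:480,:640]
    n=cv2.undistortPoints(np.c_[u.ravel(),v.ravel()].astype(float).reshape(-1,1,2),K(i),np.array(i["dist"])).reshape(-1,2)
    P=np.c_[n,np.ones(len(n))]*d.ravel()[:,None]
    return ((P-np.array(i["t"]).ravel())@np.array(i["R"])).reshape(480,640,3)
def rect(xy):
    c,s,a=cv2.minAreaRect((xy*1000).astype(np.float32)); return np.round(c,1),np.round(s,1),round(a,1)
def pale(p):
    h=cv2.cvtColor(p,cv2.COLOR_BGR2HSV); return cv2.inRange(h,(12,20,165),(35,150,255))
def blobs(m,amin=150):
    n,l,s,c=cv2.connectedComponentsWithStats(m); return [(l==k,s[k],c[k]) for k in range(1,n) if s[k][4]>amin]
E
python3 - <<'E'
from h import *
for n in ("scene","side"):
    i=imaging.camera_info(n); q=np.load(n+"0.npz"); p,d=q["p"],q["d"]; W=cloud(i,d)
    print(n)
    for m,s,c in blobs(pale(p)):
        w=W[m]; w=w[d[m]>0]
        if len(w) and abs(np.median(w[:,2]))<.06: print(' pale',c.round(),s[4],np.median(w,0).round(3))
    # board C by height
    box=(W[...,2]>.011)&(W[...,2]<.03)&(d>0)
    for m,s,c in blobs(box.astype(np.uint8)*255,300):
        w=W[m]; print(' raised',c.round(),s[4],rect(w[:,:2]),np.median(w[:,2]).round(4))
p=np.load("scene0.npz")["p"];q=np.load("side0.npz")["p"]
cv2.imwrite("pics/crop1.png",np.hstack([cv2.resize(p[320:420,150:290],(490,350),interpolation=2),cv2.resize(q[320:460,330:430],(250,350),interpolation=2)]))
E
```

```text
scene
 pale [607.  10.] 790 [ 0.557  2.3   -0.032]
 pale [317.  85.] 6385 [-0.141  0.708 -0.002]
 pale [261.  86.] 228 [-0.231  0.542 -0.001]
 pale [323. 151.] 3979 [ 0.201  0.346 -0.   ]
 pale [378. 196.] 5989 [0.49  0.209 0.   ]
 pale [241. 133.] 170 [-0.071  0.269 -0.001]
 pale [278. 148.] 309 [ 0.075  0.279 -0.   ]
 pale [519. 218.] 8159 [ 0.775  0.442 -0.   ]
 pale [144. 176.] 1047 [-0.136 -0.064 -0.   ]
 pale [244. 171.] 227 [0.077 0.129 0.   ]
 pale [590. 183.] 206 [ 0.888  0.716 -0.001]
 pale [129. 288.] 14655 [ 0.172 -0.395 -0.   ]
 pale [611. 194.] 213 [ 0.949  0.698 -0.001]
 pale [ 85. 262.] 6497 [ 0.033 -0.354 -0.   ]
 pale [ 63. 223.] 2405 [-0.126 -0.306 -0.   ]
 pale [263. 354.] 34548 [ 0.507 -0.257 -0.   ]
 pale [568. 353.] 2683 [ 1.01e+00  8.00e-02 -1.00e-03]
 pale [ 37. 254.] 191 [-0.077 -0.424  0.   ]
 pale [572. 270.] 931 [ 0.947  0.347 -0.   ]
 pale [372. 289.] 4195 [ 0.616 -0.026  0.03 ]
 pale [510. 277.] 800 [ 0.841  0.226 -0.   ]
 pale [461. 354.] 2683 [ 0.838 -0.02   0.001]
 pale [522. 337.] 307 [ 0.919  0.094 -0.   ]
 pale [518. 364.] 1129 [0.938 0.009 0.013]
[... 1908 characters left out ...]
 136.4]), 27.4) 0.0208
 raised [478. 228.] 473 (array([853.1,  47.1]), array([ 32.9, 169.9]), 9.0) 0.0132
 raised [353. 267.] 7935 (array([551.8, -16.4]), array([360.2, 272.1]), 9.3) 0.013
 raised [518. 233.] 508 (array([935.9,  12.1]), array([172. ,  34.3]), 84.9) 0.0136
 raised [ 88. 294.] 2063 (array([  9.7, -19.9]), array([194.8, 152.2]), 28.3) 0.0148
 raised [589. 335.] 616 (array([ 867.8, -321.7]), array([ 59.3, 128.9]), 11.8) 0.0205
 raised [471. 345.] 1581 (array([ 662.7, -318.4]), array([64.4, 80.4]), 21.5) 0.026
 raised [205. 374.] 3652 (array([ 232.9, -278. ]), array([ 60.3, 205.2]), 1.1) 0.0179
 raised [372. 389.] 4007 (array([ 482.2, -358.5]), array([203.7,  60.1]), 74.1) 0.0179
```

View pics/crop1.png

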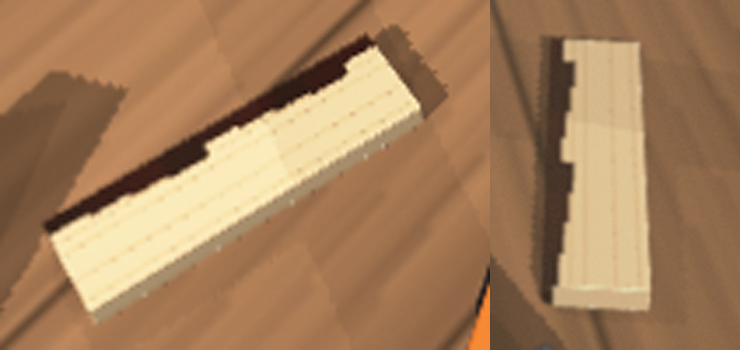

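The crop confirms it: pale board, dark bark strip along its upper-left side in the scene view. Next I check the bark direction in numbers and refine the jig, fence and boards A and B.

```bash
python3 - <<'E'
from h import *
a=np.radians(9.2); O=np.array([.552,-.016]); Rj=np.array([[np.cos(a),np.sin(a)],[-np.sin(a),np.cos(a)]])
for n in ("scene","side"):
    i=imaging.camera_info(n); q=np.load(n+"0.npz"); p,d=q["p"],q["d"]; W=cloud(i,d); z=W[...,2]
    L=(W[...,:2]-O)@Rj.T; near=(abs(L[...,0])<.19)&(abs(L[...,1])<.145)
    f=near&(abs(z-.046)<.004); r=rect(W[f][:,:2]); print(n,'fence',r, L[f][:,0].min().round(4))
    j=(z>.008)&(z<.016)&near; r=rect(W[(z>.008)&near][:,:2]); print(' jig',r)
    b=near&(abs(z-.030)<.003)&(L[...,0]<.124); print(' boards AB',rect(W[b][:,:2]), 'local',L[b].min(0).round(4),L[b].max(0).round(4))
    x=L[b][:,0]; h,e=np.histogram(x,np.arange(-.01,.13,.002)); print(' hist',dict(zip((e[:-1]*1000).round().astype(int).tolist(),h.tolist())))
    c=(np.hypot(W[...,0]-.482,W[...,1]+.358)<.11)&(abs(z-.018)<.003); g=cv2.cvtColor(p,cv2.COLOR_BGR2GRAY)
    print(' dark mean',W[c&(g<90)].mean(0),'pale mean',W[c&(g>130)].mean(0))
E
```

```text
scene fence (array([688.8,   6.2]), array([ 26.8, 272.6]), 9.1) 0.125
 jig (array([556.4, -14.6]), array([370.6, 273.9]), 9.2)
 boards AB (array([611.6, -10.3]), array([124.1, 204.7]), 9.1) local [-0.002  -0.1063] [0.122  0.0986]
 hist {-10: 0, -8: 0, -6: 0, -4: 1, -2: 47, 0: 57, 2: 55, 4: 61, 6: 58, 8: 62, 10: 56, 12: 62, 14: 61, 16: 60, 18: 54, 20: 64, 22: 59, 24: 56, 26: 58, 28: 58, 30: 57, 32: 67, 34: 63, 36: 63, 38: 53, 40: 61, 42: 66, 44: 59, 46: 62, 48: 60, 50: 63, 52: 60, 54: 59, 56: 69, 58: 17, 60: 10, 62: 60, 64: 63, 66: 63, 68: 60, 70: 63, 72: 65, 74: 59, 76: 69, 78: 61, 80: 65, 82: 62, 84: 65, 86: 62, 88: 62, 90: 65, 92: 64, 94: 65, 96: 67, 98: 66, 100: 63, 102: 65, 104: 60, 106: 71, 108: 62, 110: 65, 112: 68, 114: 70, 116: 63, 118: 65, 120: 59, 122: 0, 124: 0, 126: 0}
 dark mean [ 0.45994384 -0.3519717   0.01841117] pale mean [ 0.48752599 -0.36644965  0.01779325]
side fence (array([687.3,   5. ]), array([ 27.3, 272.7]), 8.8) 0.1227
 jig (array([556.1, -14.6]), array([370. , 275.2]), 9.1)
 boards AB (array([613.8, -23.1]), array([128.2, 233.3]), 9.1) local [-0.0042 -0.1336] [0.124  0.0998]
 hist {-10: 0, -8: 0, -6: 1, -4: 20, -2: 66, 0: 42, 2: 53, 4: 45, 6: 55, 8: 56, 10: 47, 12: 48, 14: 48, 16: 44, 18: 49, 20: 52, 22: 54, 24: 49, 26: 45, 28: 53, 30: 37, 32: 49, 34: 57, 36: 42, 38: 47, 40: 48, 42: 50, 44: 43, 46: 44, 48: 49, 50: 36, 52: 54, 54: 42, 56: 36, 58: 5, 60: 46, 62: 52, 64: 49, 66: 47, 68: 56, 70: 39, 72: 52, 74: 38, 76: 45, 78: 45, 80: 54, 82: 44, 84: 45, 86: 54, 88: 37, 90: 41, 92: 49, 94: 50, 96: 43, 98: 45, 100: 42, 102: 51, 104: 48, 106: 37, 108: 42, 110: 49, 112: 43, 114: 45, 116: 42, 118: 42, 120: 25, 122: 15, 124: 0, 126: 0}
 dark mean [ 0.45727947 -0.35938181  0.01832364] pale mean [ 0.48425385 -0.3720656   0.01781792]
```

Call:
{"op": "jog_arm", "data": {
  "increments": [
    [[-0.05,-0.02,0,0],[-0.05,-0.03,0,0],[-0.05,-0.03,0,0],[-0.05,-0.03,0,0],[-0.05,-0.03,0,0]]
  ],
  "jaw": 0.093
}}

```text
clock: 0.72
tool_pos: [0.5086, -0.2514, 0.1852]
tcp_rot: [-0.0, 0.707, 0.707, -0.0]
force: [-0.3, 0.2, -0.3]
grip_width: 0.0928
```

Call:
{"op": "jog_arm", "data": {
  "increments": [
    [[-0.054,-0.013,0,0],[-0.053,-0.013,0,0],[0,0,0.03,0.135],[0,0,0.03,0.137],[0,0,0,0]]
  ]
}}

```text
clock: 1.35
tool_pos: [0.4821, -0.3554, 0.1229]
tcp_rot: [-0.003, 0.796, 0.605, -0.001]
force: [-0.7, -0.3, -0.3]
grip_width: 0.0926
```

```bash
python3 - <<'E'
from h import *
s=manip.get_state(); i=imaging.camera_info("wrist"); p,d=imaging.capture("wrist"); cv2.imwrite("pics/w1.png",p)
print(s["tool_pos"],s["tcp_rot"],s["joint_pos"].round(2)); W=cloud(i,d)
c=(np.hypot(W[...,0]-.482,W[...,1]+.358)<.13)&(abs(W[...,2]-.018)<.005)&(d>0)
print(c.sum(), rect(W[c][:,:2]) if c.sum() else 0, np.median(W[c][:,2]))
E
```

```text
[ 0.48208794 -0.35543687  0.12290239] [-0.00323519  0.79591733  0.60539562 -0.00112893] [ 0.55  0.6   0.08  1.65 -0.06  0.9   0.38]
14692 (array([ 484., -359.]), array([200.1,  59.8]), 74.4) 0.01749242605020434
```

View pics/w1.png

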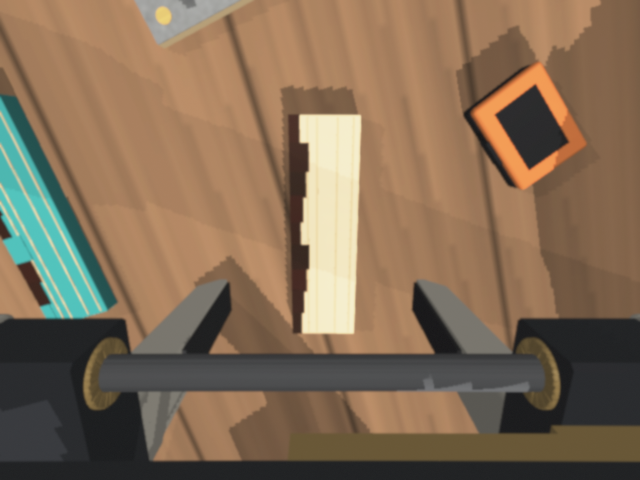

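Wrist view: the pale board sits at (325,225), bark on the left and planed edge on the right. It is centred between the fingers, and the depth rectangle is 200×60 mm at height 17.5 mm. Descending and gripping.

Call:
{"op": "jog_arm", "data": {
  "increments": [
    [[-0.003,0.002,0.04,0],[0,0,0.04,0],[0,0,0.025,0],[0,0,0.012,0],[0,0,0,0]]
  ]
}}

```text
clock: 2.02
tool_pos: [0.4856, -0.3606, 0.009]
tcp_rot: [0.0, 0.796, 0.605, 0.0]
force: [0.4, -0.3, 0.1]
grip_width: 0.0928
```

Call:
{"op": "jog_arm", "data": {
  "increments": [
    [[0,0,0,0],[0,0,0,0],[0,0,0,0],[0,0,0,0],[0,0,0,0]]
  ],
  "jaw": 0.05,
  "squeeze": 25
}}

```text
clock: 2.65
tool_pos: [0.4851, -0.3604, 0.0086]
tcp_rot: [-0.0, 0.796, 0.605, -0.0]
force: [-0.1, 0.4, -0.2]
grip_width: 0.0516
```

Width reads 52 mm, not 60, so I check before lifting.

```bash
python3 - <<'E'
from h import *
i=imaging.camera_info("side"); p,d=imaging.capture("side"); q,dw=imaging.capture("wrist")
cv2.imwrite("pics/s2.png",np.hstack([cv2.resize(p[260:460,290:450],(384,480),interpolation=2),cv2.resize(q,(416,312)).__class__ and cv2.copyMakeBorder(cv2.resize(q,(416,312)),0,168,0,0,0)]))
W=cloud(i,d); c=(np.hypot(W[...,0]-.482,W[...,1]+.358)<.13)&(abs(W[...,2]-.018)<.005)&(d>0); print(rect(W[c][:,:2]),manip.get_state())
E
```

```text
(array([ 482. , -359.4]), array([203.1,  59.4]), 74.1) {'clock': 2.75, 'joint_pos': array([ 0.56581543,  0.75741245,  0.06086   ,  1.73283713, -0.0687657 ,
        0.65347954,  0.3927838 ]), 'qd': array([-8.83054963e-04,  1.75516925e-04,  3.00114272e-03, -9.85123286e-04,
        4.74337592e-06,  1.19438785e-03, -1.60987654e-03]), 'joint_torque': array([-6.44683550e-04, -4.60921919e+01,  1.18160259e+00, -1.12503836e+01,
       -3.40076128e-02,  4.53844259e-02,  1.32959453e-04]), 'tool_pos': array([ 0.48508815, -0.36040611,  0.00853254]), 'tcp_rot': array([-3.08990469e-05,  7.96421306e-01,  6.04742178e-01, -1.74657906e-05]), 'force': array([ 0.22832537,  0.45343317, -0.63116555]), 'moment': array([-0.02964698,  0.0726031 ,  0.02023269]), 'grip_width': 0.050658807807430935}
```

View pics/s2.png

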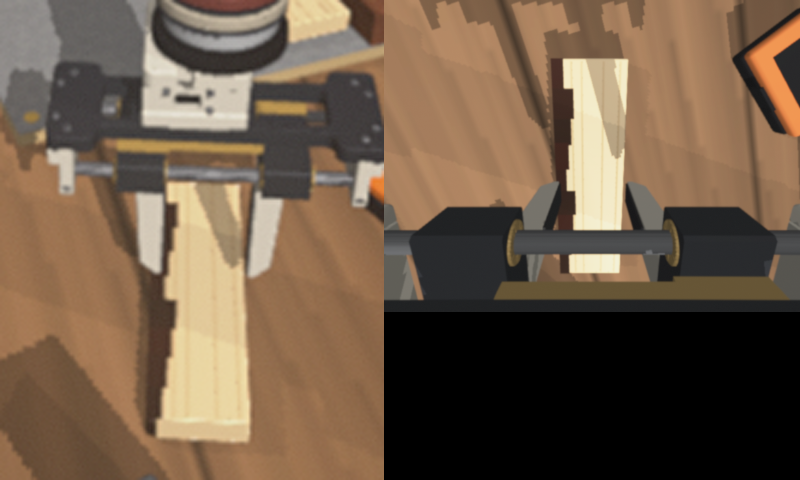

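```bash
python3 - <<'E'
from h import *
T=manip.get_state()["tool_pos"]; a=np.radians(-15.6); ex=np.array([np.cos(a),np.sin(a)]); ey=np.array([-ex[1],ex[0]])
for n in ("side","scene"):
    i=imaging.camera_info(n); p,d=imaging.capture(n); W=cloud(i,d); L=W[...,:2]-T[:2]; u=L@ex; v=L@ey
    for lo,hi in((-.07,-.02),(.02,.07)):
        m=(u>lo)&(u<hi)&(abs(v)<.02)&(W[...,2]>.021)&(W[...,2]<.06)&(d>0)
        if m.sum()>5:
            k=W[m][:,2].argsort(); pp=np.c_[u[m],v[m],W[m][:,2]][k]; rc=np.argwhere(m)[k]
            print(n,(lo,hi),m.sum(),'lowest',pp[:8].round(3).tolist(),rc[:2].tolist(),'range',pp.min(0).round(3),pp.max(0).round(3))
    print(n,'board z mid', W[(abs(u)<.02)&(abs(v)<.1)&(W[...,2]<.03)&(d>0)][:,2].mean(), 'TCP pixel',proj(i,T))
    if n=="side": cv2.imwrite("pics/s3.png",cv2.resize(p[290:400,300:440],(840//1-60,600),interpolation=2))
E
```

```text
side (-0.07, -0.02) 74 lowest [[-0.029, -0.009, 0.042], [-0.028, -0.009, 0.042], [-0.031, -0.008, 0.043], [-0.027, -0.008, 0.043], [-0.03, -0.009, 0.044], [-0.028, -0.009, 0.044], [-0.027, -0.007, 0.044], [-0.033, -0.008, 0.045]] [[373, 355], [373, 356]] range [-0.039 -0.011  0.042] [-0.025 -0.006  0.059]
side (0.02, 0.07) 90 lowest [[0.024, -0.004, 0.04], [0.025, -0.006, 0.041], [0.024, 0.003, 0.041], [0.027, -0.009, 0.042], [0.028, -0.009, 0.042], [0.03, -0.008, 0.042], [0.027, -0.008, 0.043], [0.025, -0.007, 0.043]] [[373, 391], [374, 392]] range [ 0.024 -0.011  0.04 ] [0.039 0.006 0.06 ]
side board z mid 0.016966160280737996 TCP pixel [[373.77133927 384.99037233]]
scene board z mid 0.017340485257886243 TCP pixel [[218.56278225 370.01486613]]
```

View pics/s3.png

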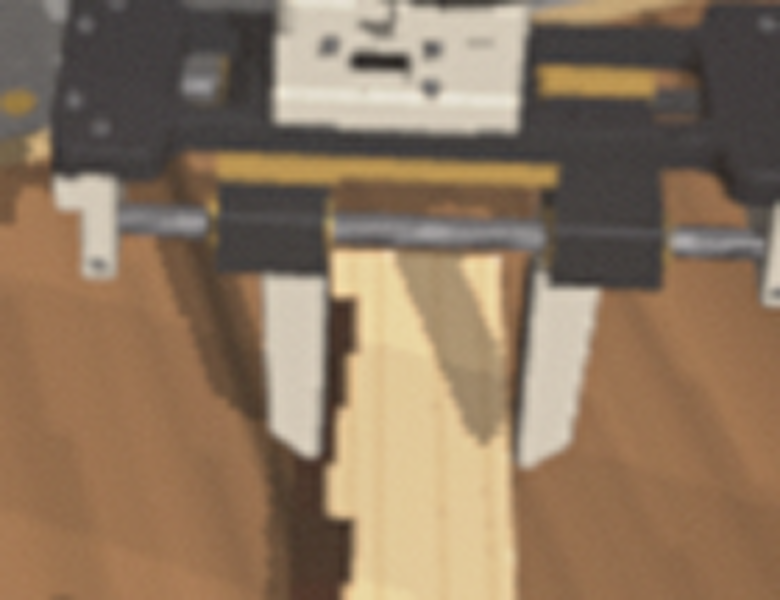

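The real fingertips stand at about z 0.041 while the state says 0.0085, so they closed above the board. I check whether that offset was there at the start, in the saved images.

```bash
python3 - <<'E'
from h import *
T=np.array([.6491,0,.1844])
for n in ("side","scene"):
    i=imaging.camera_info(n); q=np.load(n+"0.npz"); d=q["d"]; W=cloud(i,d); L=W-T
    for lo,hi in((-.08,-.03),(.03,.08)):
        m=(L[...,0]>lo)&(L[...,0]<hi)&(abs(L[...,1])<.03)&(abs(L[...,2])<.06)&(d>0)
        if m.sum()>5: pp=L[m]; pp=pp[pp[:,2].argsort()]; print(n,lo,m.sum(),pp[:3].round(4).tolist(),pp.min(0).round(3),pp.max(0).round(3))
    print(proj(i,T+[[-.05,0,0],[.05,0,0]]).round(1))
s=manip.get_state(); print(s["tool_pos"],s["joint_pos"])
E
```

```text
side -0.08 110 [[-0.0491, -0.0087, 0.0338], [-0.0529, -0.0079, 0.0339], [-0.0515, -0.0099, 0.0346]] [-0.063 -0.012  0.034] [-0.046  0.008  0.06 ]
side 0.03 128 [[0.0488, -0.0054, 0.0326], [0.0456, -0.0079, 0.0338], [0.0456, 0.0026, 0.0338]] [ 0.043 -0.011  0.033] [0.061 0.01  0.06 ]
[[382.3 177.3]
 [429.9 173.1]]
scene -0.08 110 [[-0.0478, -0.0067, 0.0322], [-0.0487, -0.0092, 0.0336], [-0.0501, -0.0071, 0.0338]] [-0.061 -0.011  0.032] [-0.046  0.008  0.06 ]
scene 0.03 90 [[0.0487, -0.0081, 0.0319], [0.0509, -0.0094, 0.0344], [0.0526, -0.0089, 0.0351]] [ 0.046 -0.011  0.032] [0.062 0.008 0.06 ]
[[379.  228.6]
 [423.6 251.6]]
[ 0.48508427 -0.3603595   0.00848946] [ 0.56579698  0.75748606  0.06083582  1.73282904 -0.06881201  0.65352997
  0.39274885]
```

The offset was there from the start: both cameras put the real fingertips about 32 mm behind the reported TCP along z, with no x or y offset. I correct for this from here on (real tip z = reported + 0.032). Reopen, go down and grip.

Call:
{"op": "jog_arm", "data": {
  "increments": [
    [[0,0,0,0],[0,0,0,0],[0,0,0,0],[0,0,0,0],[0,-0.002,0,0]]
  ],
  "jaw": 0.093
}}

```text
clock: 3.48
tool_pos: [0.4833, -0.3599, 0.0085]
tcp_rot: [0.0, 0.796, 0.605, 0.0]
force: [-0.0, 0.8, 1.3]
grip_width: 0.0921
```

Call:
{"op": "jog_arm", "data": {
  "increments": [
    [[0,0,0.012,0],[0,0,0.011,0],[0,0,0.007,0],[0,0,0.004,0],[0,0,0,0]]
  ]
}}

```text
clock: 4.1
tool_pos: [0.483, -0.3598, -0.0258]
tcp_rot: [-0.0, 0.796, 0.605, -0.0]
force: [-0.1, -0.0, 0.1]
grip_width: 0.0929
```

Call:
{"op": "jog_arm", "data": {
  "increments": [
    [[0,0,0,0],[0,0,0,0],[0,0,0,0],[0,0,0,0],[0,0,0,0]]
  ],
  "jaw": 0.05,
  "squeeze": 25
}}

```text
clock: 4.72
tool_pos: [0.483, -0.3598, -0.0253]
tcp_rot: [-0.0, 0.796, 0.605, -0.0]
force: [-1.5, -0.1, 1.0]
grip_width: 0.0599
```

Gripped at 59.9 mm. Lifting and turning.

Call:
{"op": "jog_arm", "data": {
  "increments": [
    [[0,0,-0.02,0],[0,0,-0.04,0],[0,0,-0.04,-0.144],[0,0,0,-0.144],[0,0,0,-0.143]]
  ]
}}

```text
clock: 5.35
tool_pos: [0.4832, -0.3599, 0.075]
tcp_rot: [0.0, 0.647, 0.763, -0.0]
force: [-0.3, -0.4, -1.9]
grip_width: 0.0599
```

Call:
{"op": "jog_arm", "data": {
  "increments": [
    [[0.04,0.006,0,0],[0.05,0.008,0,0],[0.05,0.008,0,0],[0.05,0.008,0,0],[0,0,0,0]]
  ]
}}

```text
clock: 5.98
tool_pos: [0.4828, -0.1615, 0.0744]
tcp_rot: [-0.002, 0.645, 0.764, 0.001]
force: [0.3, -1.0, -1.2]
grip_width: 0.0595
```

Call:
{"op": "jog_arm", "data": {
  "increments": [
    [[0.05,0.009,0,0],[0.05,0.009,0,0],[0.0285,0.0075,0,0],[0,0,0,0],[0,0,0,0]]
  ]
}}

```text
clock: 6.6
tool_pos: [0.4875, -0.0387, 0.0745]
tcp_rot: [0.0, 0.65, 0.76, -0.001]
force: [1.3, -0.5, -2.6]
grip_width: 0.0597
```

```bash
cat >> h.py <<'E'
a=np.radians(9.1); O=np.array([.552,-.016]); Rj=np.array([[np.cos(a),np.sin(a)],[-np.sin(a),np.cos(a)]])
def loc(W): return (W[...,:2]-O)@Rj.T
def board(L,m,tag):
    "rect of masked board-top points in jig coordinates, mm"
    m=cv2.morphologyEx(m.astype(np.uint8)*255,cv2.MORPH_OPEN,np.ones((3,3)))
    bs=blobs(m,200)
    for b,s,c in bs: print(' ',tag,c.round(),s[4],*rect(L[b]))
E
python3 - <<'E'
from h import *
s=manip.get_state(); print(s["tool_pos"],s["tcp_rot"], 'local',loc(s["tool_pos"]))
for n in ("wrist","side","scene"):
    i=imaging.camera_info(n); p,d=imaging.capture(n); cv2.imwrite(f"pics/{n}4.png",p); W=cloud(i,d); L=loc(W); z=W[...,2]; P=pale(p)>0
    print(n); ok=(d>0)&(abs(L[...,1])<.13)
    zc=z[(d>0)&(abs(L[...,0]+.066)<.03)&(abs(L[...,1])<.12)&(z>.08)&(z<.15)]; print('  zC',np.median(zc) if len(zc) else None)
    board(L,ok&(abs(z-np.median(zc))<.006)&(abs(L[...,0]+.066)<.05),'C')
    board(L,ok&(abs(z-.030)<.004)&(L[...,0]>-.012)&(L[...,0]<.0585),'B')
    board(L,ok&(abs(z-.030)<.004)&(L[...,0]>.0605)&(L[...,0]<.1225),'A')
E
```

```text
[ 0.48753991 -0.03868331  0.074457  ] [ 4.04460698e-04  6.49584654e-01  7.60288932e-01 -5.94833412e-04] local [-0.06723633 -0.01220293]
wrist
  zC 0.11735137070169956
  C [322. 212.] 36768 [-65.9  24.4] [127.9  87.2] 89.6
  C [321. 412.] 4635 [-66.  -75.6] [28.4 59.9] 89.2
  B [459. 196.] 19363 [28.8  9.5] [174.7  59.4] 90.0
  A [549. 200.] 20105 [92.4 12.9] [164.   60.4] 89.9
side
  zC 0.1170829581839244
  C [336. 229.] 1520 [-68.7 -15. ] [ 88.  201.5] 7.5
  B [378. 254.] 1212 [27.8 -3. ] [201.9  61.3] 89.9
  A [401. 246.] 1438 [91.2 -4.5] [ 61.9 203.4] 0.3
scene
  zC 0.1175373294866594
  C [313. 249.] 1427 [-67.  -38.6] [153.8  80. ] 81.2
  B [359. 281.] 1871 [28.1 -2.7] [ 60.8 202.2] 0.0
  A [385. 292.] 1978 [91.8 -4.4] [201.7  60.6] 89.7
```

View pics/wrist4.png

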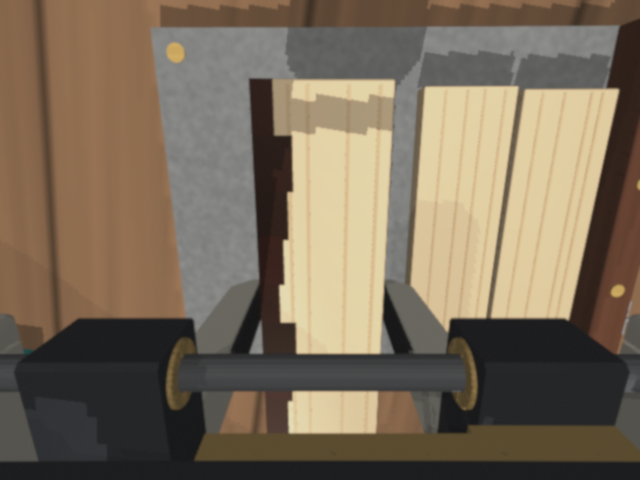

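Wrist view: C is held at (322,250), bark left and planed edge right, facing B (459,196) and A (549,200), with the yaw matched. C's centre is at y −11.6 mm against −3 for B and −4.5 for A, so I shift +7.7 mm and lower.

Call:
{"op": "jog_arm", "data": {
  "increments": [
    [[0.0077,0,0.02,-0.002],[0,0,0.025,0],[0,0,0.02,0],[0,0,0.012,0],[0,0,0.006,0]]
  ]
}}

```text
clock: 7.38
tool_pos: [0.4863, -0.0297, -0.0089]
tcp_rot: [-0.0, 0.648, 0.761, -0.0]
force: [0.3, -0.1, -1.7]
grip_width: 0.0596
```

Call:
{"op": "jog_arm", "data": {
  "increments": [
    [[0,0,0.001,0],[0,0,0.001,0],[0,0,0.001,0],[0,0,0,0]]
  ]
}}

```text
clock: 7.88
tool_pos: [0.4864, -0.029, -0.0112]
tcp_rot: [0.0, 0.648, 0.762, 0.0]
force: [-0.2, -0.1, -1.7]
grip_width: 0.0596
```

Call:
{"op": "jog_arm", "data": {
  "increments": [
    [[0,0,0.0008,0],[0,0,0.0008,0],[0,0,0,0]]
  ]
}}

```text
clock: 8.25
tool_pos: [0.4862, -0.029, -0.0131]
tcp_rot: [-0.0, 0.648, 0.762, -0.0]
force: [0.0, -0.6, -1.5]
grip_width: 0.0596
```

Call:
{"op": "jog_arm", "data": {
  "increments": [
    [[0,0,0.0008,0],[0,0,0.0007,0],[0,0,0,0]]
  ]
}}

```text
clock: 8.62
tool_pos: [0.4863, -0.029, -0.0134]
tcp_rot: [0.0, 0.648, 0.762, 0.0]
force: [-1.4, 0.1, 9.3]
grip_width: 0.0601
```

Touchdown (9 N). Ease off, open, rise clear.

Call:
{"op": "jog_arm", "data": {
  "increments": [
    [[0,0,-0.0007,0],[0,0,0,0],[0,0,0,0],[0,0,0,0]]
  ],
  "jaw": 0.072
}}

```text
clock: 9.12
tool_pos: [0.4862, -0.029, -0.014]
tcp_rot: [-0.0, 0.648, 0.762, -0.0]
force: [-0.2, 0.7, 0.1]
grip_width: 0.0723
```

Call:
{"op": "jog_arm", "data": {
  "increments": [
    [[0,0,-0.01,0],[0,0,-0.03,0],[0,0,-0.04,0],[0,-0.02,0,0],[0,-0.03,0,0]]
  ]
}}

```text
clock: 9.75
tool_pos: [0.4379, -0.037, 0.0674]
tcp_rot: [0.001, 0.648, 0.762, 0.001]
force: [-1.0, -0.2, 0.4]
grip_width: 0.072
```

Call:
{"op": "jog_arm", "data": {
  "increments": [
    [[0,0,0,0.175],[0,0,0,0.175],[0,0,0,0.175],[0,0,0,0.175],[0,0,0,0.175]]
  ]
}}

```text
clock: 10.38
tool_pos: [0.4371, -0.0368, 0.0668]
tcp_rot: [-0.0, 0.911, 0.413, 0.0]
force: [0.3, -0.5, -0.7]
grip_width: 0.0722
```

Call:
{"op": "jog_arm", "data": {
  "increments": [
    [[0,0,0,0.175],[0,0,0,0.175],[0,0,0,0.175],[0,0,0,0.17],[0,0,0,0]]
  ]
}}

```text
clock: 11.0
tool_pos: [0.4371, -0.0367, 0.0665]
tcp_rot: [-0.0, 0.997, 0.082, 0.0]
force: [0.7, 0.9, -0.3]
grip_width: 0.0723
```

```bash
cat > look.py <<'E'
from h import *
import sys
s=manip.get_state(); q=s["tcp_rot"]; T=s["tool_pos"]
print('tcp',T.round(4),'loc',loc(T).round(4),'tool x dir-jig deg',round(np.degrees(2*np.arctan2(q[2],q[1]))-9.1,2),'q7',s["joint_pos"][6].round(2),'F',s["force"].round(1))
for n in ("wrist","side","scene"):
    i=imaging.camera_info(n); p,d=imaging.capture(n); cv2.imwrite(f"pics/{n}{sys.argv[1]}.png",p); W=cloud(i,d); L=loc(W); z=W[...,2]
    ok=(d>0)&(abs(L[...,1])<.13)&(abs(z-.030)<.004)&(L[...,0]<.123)&(L[...,0]>-.13); print(n)
    board(L,ok&(L[...,0]<-.006),'C'); board(L,ok&(L[...,0]>-.006),'AB')
E
python3 look.py 5
```

```text
tcp [ 0.4371 -0.0367  0.0665] loc [-0.1168 -0.0023] tool x dir-jig deg 0.31 q7 -0.93 F [ 0.7  0.9 -0.3]
wrist
  C [321. 179.] 27262 [-65.6  -2.1] [ 59.8 200.2] 0.1
  AB [324.  37.] 25050 [19.3 -2.9] [ 39.9 200.5] 0.2
side
  C [332. 262.] 1497 [-67.7  -2.4] [201.6  61. ] 89.7
  AB [387. 249.] 2952 [59.5 -2.6] [207.3 125.6] 89.8
scene
  C [322. 265.] 1717 [-66.8  -1.3] [ 61.  202.5] 0.1
  AB [373. 287.] 3850 [59.8 -3.3] [204.9 124.5] 89.8
```

C lies flat at (−66.5, −2) mm in the jig, in line with B (y −2.9), and square to within 0.2°. Now I lower the spread fingertips behind the bark edge.

Call:
{"op": "jog_arm", "data": {
  "increments": [
    [[0,0,0.02,0.004],[0,0,0.025,0],[0,0,0.02,0],[0,0,0.014,0],[0,0,0,0]]
  ],
  "jaw": 0.09
}}

```text
clock: 11.78
tool_pos: [0.4364, -0.037, -0.0134]
tcp_rot: [-0.0, 0.997, 0.079, -0.001]
force: [-0.4, 0.6, -0.0]
grip_width: 0.0901
```

Call:
{"op": "jog_arm", "data": {
  "increments": [
    [[0.003,0,0,0],[0.002,0,0,0],[0.002,0,0,0],[0.002,0,0,0],[0.002,0,0,0]]
  ]
}}

```text
clock: 12.4
tool_pos: [0.4479, -0.0352, -0.0127]
tcp_rot: [-0.0, 0.997, 0.079, -0.0]
force: [-0.6, 0.2, 0.8]
grip_width: 0.0901
```

Call:
{"op": "jog_arm", "data": {
  "increments": [
    [[0.003,0,0,0],[0.003,0,0,0],[0.003,0,0,0],[0.003,0,0,0],[0.003,0,0,0]]
  ]
}}

```text
clock: 13.02
tool_pos: [0.4628, -0.0329, -0.0129]
tcp_rot: [-0.0, 0.997, 0.079, -0.0]
force: [0.3, -0.0, 0.2]
grip_width: 0.0901
```

Call:
{"op": "jog_arm", "data": {
  "increments": [
    [[0.003,0,0,0],[0.003,0,0,0],[0.002,0,0,0],[0.002,0,0,0],[0.002,0,0,0]]
  ]
}}

```text
clock: 13.65
tool_pos: [0.4746, -0.031, -0.0129]
tcp_rot: [-0.0, 0.997, 0.079, -0.0]
force: [-0.6, -0.5, -0.3]
grip_width: 0.09
```

```bash
python3 look.py 6
```

```text
tcp [ 0.4746 -0.031  -0.0129] loc [-0.0788 -0.0026] tool x dir-jig deg -0.06 q7 -0.87 F [-0.6 -0.5 -0.3]
wrist
  C [319. 222.] 57053 [-47.  -2.] [ 77.1 201. ] 0.0
  AB [321.  68.] 68234 [25.5 -3. ] [ 51.4 201.1] 0.1
side
  C [353. 268.] 849 [-39.5 -42.1] [125.7  59.9] 89.7
  AB [390. 250.] 2719 [59.3 -4.9] [125.4 201.3] 0.2
scene
  C [333. 269.] 1759 [-40.1  -2.3] [ 63.1 202.2] 0.2
  AB [373. 287.] 3858 [59.9 -3.1] [205.9 123.9] 89.9
```

C slides squarely (centre −39.7, about 15 mm to go). Slower now.

Call:
{"op": "jog_arm", "data": {
  "increments": [
    [[0.002,0,0,0],[0.002,0,0,0],[0.001,0,0,0],[0.001,0,0,0],[0.001,0,0,0]]
  ]
}}

```text
clock: 14.42
tool_pos: [0.4814, -0.0299, -0.0129]
tcp_rot: [-0.0, 0.997, 0.079, -0.0]
force: [-0.9, -0.5, 0.5]
grip_width: 0.0899
```

Call:
{"op": "jog_arm", "data": {
  "increments": [
    [[0.001,0,0,0],[0.001,0,0,0],[0.001,0,0,0],[0.001,0,0,0],[0.001,0,0,0]]
  ]
}}

```text
clock: 15.05
tool_pos: [0.4863, -0.0292, -0.0129]
tcp_rot: [-0.0, 0.997, 0.079, -0.0]
force: [-1.5, 0.1, 1.5]
grip_width: 0.0898
```

Call:
{"op": "jog_arm", "data": {
  "increments": [
    [[0.0006,0,0,0],[0.0005,0,0,0],[0.0005,0,0,0],[0.0005,0,0,0]]
  ]
}}

```text
clock: 15.55
tool_pos: [0.4884, -0.0288, -0.0129]
tcp_rot: [-0.0, 0.997, 0.079, -0.0]
force: [-1.6, 0.5, 0.6]
grip_width: 0.0897
```

Call:
{"op": "jog_arm", "data": {
  "increments": [
    [[0.0004,0,0,0],[0.0004,0,0,0],[0,0,0,0]]
  ]
}}

```text
clock: 15.92
tool_pos: [0.4893, -0.0287, -0.0129]
tcp_rot: [-0.0, 0.997, 0.079, 0.0]
force: [-0.4, -0.4, -0.7]
grip_width: 0.09
```

Call:
{"op": "jog_arm", "data": {
  "increments": [
    [[0.0004,0,0,0],[0.0004,0,0,0],[0,0,0,0]]
  ]
}}

```text
clock: 16.3
tool_pos: [0.49, -0.0286, -0.0129]
tcp_rot: [-0.0, 0.997, 0.079, -0.0]
force: [-1.9, -0.5, 0.9]
grip_width: 0.0902
```

Call:
{"op": "jog_arm", "data": {
  "increments": [
    [[0.0004,0,0,0],[0.0003,0,0,0],[0,0,0,0]]
  ]
}}

```text
clock: 16.68
tool_pos: [0.49, -0.0285, -0.0129]
tcp_rot: [-0.0, 0.997, 0.079, -0.001]
force: [-2.3, 0.4, 1.1]
grip_width: 0.0898
```

Call:
{"op": "jog_arm", "data": {
  "increments": [
    [[0.0003,0,0,0],[0,0,0,0]]
  ]
}}

```text
clock: 16.92
tool_pos: [0.49, -0.0285, -0.0129]
tcp_rot: [-0.0, 0.997, 0.079, -0.001]
force: [-4.8, -1.1, 2.2]
grip_width: 0.0899
```

Travel has stopped and the force is rising, so the boards are closed. Building up to 12 N.

Call:
{"op": "jog_arm", "data": {
  "increments": [
    [[0.0004,0,0,0],[0,0,0,0],[0,0,0,0]]
  ]
}}

```text
clock: 17.3
tool_pos: [0.4899, -0.0285, -0.0129]
tcp_rot: [-0.0, 0.997, 0.079, -0.001]
force: [-5.6, -1.6, 4.2]
grip_width: 0.0899
```

Call:
{"op": "jog_arm", "data": {
  "increments": [
    [[0.0003,0,0,0],[0,0,0,0],[0,0,0,0]]
  ]
}}

```text
clock: 17.68
tool_pos: [0.4899, -0.0285, -0.0129]
tcp_rot: [-0.0, 0.997, 0.079, -0.002]
force: [-5.9, -0.9, 4.4]
grip_width: 0.0899
```

Call:
{"op": "jog_arm", "data": {
  "increments": [
    [[0.0004,0,-0.0002,0],[0.0004,0,-0.0002,0],[0,0,0,0],[0,0,0,0]]
  ]
}}

```text
clock: 18.18
tool_pos: [0.4899, -0.0286, -0.0129]
tcp_rot: [-0.0, 0.997, 0.079, -0.002]
force: [-6.1, -2.0, 2.2]
grip_width: 0.0898
```

Call:
{"op": "jog_arm", "data": {
  "increments": [
    [[0.0003,0,0,0],[0.0003,0,0,0],[0,0,0,0],[0,0,0,0]]
  ]
}}

```text
clock: 18.68
tool_pos: [0.4899, -0.0285, -0.0129]
tcp_rot: [-0.0, 0.997, 0.079, -0.003]
force: [-7.1, -1.3, 3.4]
grip_width: 0.0899
```

```bash
python3 - <<'E'
from h import *
F=[]
for k in range(6): imaging.capture("side"); s=manip.get_state(); F.append(np.r_[s["force"],s["moment"]])
F=np.array(F); print(F.round(1), F.mean(0).round(2), F.mean(0)[:2]@Rj.T)
E
```

```text
[[-7.6 -2.5  4.3 -0.3  1.6  0.1]
 [-7.1 -2.   3.1 -0.5  1.7  0.2]
 [-7.2 -2.1  4.  -0.4  1.7  0.2]
 [-6.8 -2.5  3.4 -0.4  1.7  0.1]
 [-6.3 -2.9  4.2 -0.4  1.6  0.2]
 [-7.  -2.3  3.4 -0.4  1.7  0.1]] [-7.01 -2.39  3.74 -0.4   1.66  0.15] [-7.29457498 -1.24808161]
```

Call:
{"op": "jog_arm", "data": {
  "increments": [
    [[0.0005,0,-0.0001,0],[0.0005,0,-0.0001,0],[0.0004,0,0,0],[0.0004,0,0,0],[0,0,0,0]]
  ]
}}

```text
clock: 19.6
tool_pos: [0.4898, -0.0285, -0.0129]
tcp_rot: [-0.001, 0.997, 0.079, -0.005]
force: [-9.0, -3.9, 4.2]
grip_width: 0.0903
```

```bash
cat > ft.py <<'E'
from h import *
F=[]
for k in range(6): imaging.capture("side"); s=manip.get_state(); F.append(np.r_[s["force"],s["moment"]])
F=np.array(F); print(F[:,0].round(1), F.mean(0).round(2), 'jig xy',(F.mean(0)[:2]@Rj.T).round(2),s["clock"],s["tool_pos"].round(4))
E
python3 ft.py
```

```text
[ -9.6  -9.3  -8.7  -8.6  -8.9 -10.3] [-9.22 -2.44  4.63 -0.55  2.13  0.19] jig xy [-9.49 -0.95] 19.9 [ 0.4898 -0.0285 -0.0129]
```

Call:
{"op": "jog_arm", "data": {
  "increments": [
    [[0.0005,0,-0.0001,0],[0.0005,0,-0.0001,0],[0.0005,0,-0.0001,0],[0.0005,0,0,0],[0,0,0,0]]
  ]
}}

```text
clock: 20.52
tool_pos: [0.4897, -0.0285, -0.0129]
tcp_rot: [-0.001, 0.997, 0.079, -0.006]
force: [-11.9, -3.3, 5.7]
grip_width: 0.0897
```

```bash
python3 ft.py; python3 look.py 7; python3 - <<'E'
import cv2,numpy as np
a=cv2.imread("pics/wrist7.png");b=cv2.imread("pics/scene7.png")
cv2.imwrite("pics/c7.png",np.hstack([cv2.resize(a,(400,300)),cv2.resize(b[200:380,250:490],(400,300),interpolation=2)]))
E
```

```text
[-10.6 -11.  -10.2 -11.4 -11.3 -10.8] [-10.88  -3.29   5.15  -0.72   2.65   0.27] jig xy [-11.26  -1.53] 20.825 [ 0.4897 -0.0285 -0.0129]
tcp [ 0.4897 -0.0285 -0.0129] loc [-0.0635 -0.0025] tool x dir-jig deg -0.08 q7 -0.89 F [-10.8  -3.4   4.7]
wrist
  C [320. 238.] 42609 [-37.8  -2.2] [201.1  63.8] 89.9
  AB [321.  92.] 92540 [30.2 -3. ] [201.9  72.5] 90.0
side
  C [358. 268.] 651 [-31.7 -41.3] [122.6  51.2] 89.4
  AB [391. 251.] 2663 [58.5 -4.7] [128.8 202.1] 0.0
scene
  C [336. 270.] 1405 [-31.3  -1.9] [ 50.9 201.8] 0.4
  AB [372. 287.] 4123 [58.5 -3.4] [206.1 128.9] 90.0
```

View pics/c7.png

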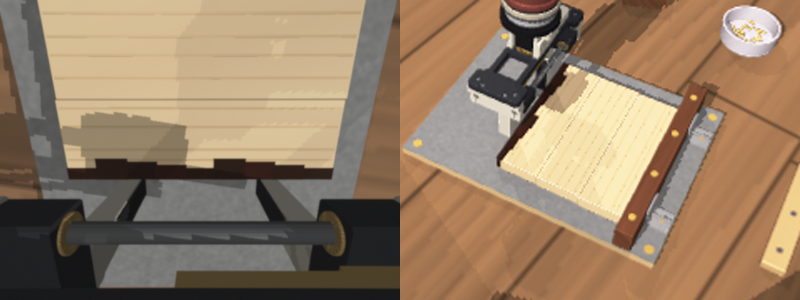

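Wrist (200,90) and scene (590,145): all three boards are closed up against the fence, with both fingertips on the dark bark edge. Push is 11.3 N along the jig's x; a last small top-up.

Call:
{"op": "jog_arm", "data": {
  "increments": [
    [[0.0003,0,0,0],[0.0003,0,0,0],[0,0,0,0],[0,0,0,0]]
  ]
}}

```text
clock: 21.48
tool_pos: [0.4897, -0.0285, -0.0129]
tcp_rot: [-0.001, 0.997, 0.079, -0.007]
force: [-11.8, -3.8, 7.2]
grip_width: 0.0898
```

```bash
python3 ft.py && python3 ft.py
```

```text
[-12.3 -12.3 -11.8 -11.7 -12.1 -12. ] [-12.02  -3.62   6.4   -0.76   2.84   0.28] jig xy [-12.45  -1.67] 21.775 [ 0.4897 -0.0285 -0.0129]
[-11.6 -12.1 -12.4 -12.7 -12.2 -13. ] [-12.34  -3.81   6.54  -0.76   2.82   0.27] jig xy [-12.79  -1.81] 22.075 [ 0.4896 -0.0285 -0.0129]
```

```bash
python3 -c "
from h import *
print(manip.job_done()); print(manip.get_state()['force'])"
```

```text
the job is handed in; nothing more can be done
None
the job is handed in; nothing more can be done
```

The third board is in the jig, planed edge against the second board and bark edge towards the robot. All three boards are closed up against the fence, and the arm is holding a steady push of about 12.5 N on the bark edge. I handed the job in at about 22 s of the 64 s allowed.

- **First grasp:** it closed on air. The reported tool tip is about 32 mm lower than the real fingertips, which both cameras confirmed. I allowed for that, and the second grip closed on the board at 59.9 mm.
- **Closed up:** forward travel stopped and the force began to rise. Measured by camera, the three boards span about 180 mm, and the final pictures show no open gaps. I pushed at 1 mm or less per step from the second board onward.
- **Ends in line:** the third board's ends are about 1 mm off the second board's and about 2.5 mm off the first's. The first two were already about 1.5 mm out from each other. I did not correct this.
- **Push:** the last two readings averaged 12.4 and 12.8 N towards the fence, slightly above your 12 N. There is also about 1.7 N along the fence, and the fingertips press about 6.5 N down on the board. I did not remove either.
- **Bystanders:** I never went near the offcut, screw tin or bit box, but I did not re-measure their positions at the end.

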